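Wind the drying box and hold its sprung lid at the airing mark

TASK

Wind the brass key of the drying box clockwise, by several partial turns, until its red pointer is in the green zone of the dial. Then lift the sprung blue lid until the red pointer on its left edge is level with the orange mark on the arc, and finish while still holding it there so that the fresh paint can air. Leave the orange mark and the other things on the desk where they are.

Things in the scene. Friction and masses are not known exactly. Their poses are not given: they have to be found in the camera images.
- dryer: white drying box, fixed. Origin on the desk under its chamber's centre; x from front (robot side) to the hinge at the back, y left, z up. Chamber 180 (x) x 220 (y) x 90 high, blue lid. Right of it a grey clockwork deck, 60 high, y -265 to -110, with a brass key. Left of it, y 119 to 137, a thin steel arc (radius 195 about the hinge), up to 250 high, with an orange mark
- key (a joint): key angle (rad), grows when wound clockwise seen from above. Starts at 0.4 to 1.2; the dial's green zone runs from 3.15 to the stop at 3.7. Takes 0.1 to 0.15 N m; the key stays where it is let go, so it is wound by partial turns. A red pointer on its white skirt shows the angle
- key_grip (a point): centre of the key's flat upright brass wing, 91 above the desk. Wing 44 wide along this frame's x, 10 thick along y, 32 high; z up along the key's axis. The red pointer of the skirt lies along +x. Open deck all round: nothing higher than the deck within 80 of the axis
- lid: blue lid 180 x 222 x 8, clear window. Origin at the middle of the hinge axis (along its y), 90 above the desk. Shut, its axes are the box's; x points from front edge to hinge. The front edge rises as it opens (turn about +y, up to 1.2 rad). Spring and weight pull it shut: about 5 N at the handle when shut, about 8 N at 0.65 rad; it falls shut when let go
- lid_handle (a point): middle of the lid's handle: a round steel bar, 14 diameter, 116 long along the hinge direction (this frame's y), on two posts 100 apart. Its centre is 42 above the lid's top face, 141 above the desk with the lid shut; in the lid's frame 168 in front of the hinge axis and 51 above it. It may turn between the fingers
- lid_hinge (a point): fixed point on the hinge axis at its middle; axes those of the box
- lid_pointer (a point): outer end of the small red pointer at the lid's left side, near its front corner; in the lid's frame 178 in front of the hinge axis, 122 to the left, 4 up. It moves with the lid
- mark_tip (a point): point on the orange mark (30 x 10 x 7) on the arc, on a thin arm that turns about the same hinge axis; the red pointer comes to this point when the lid is at the marked angle (0.40 to 0.65 rad, different each time). Stays where it is unless pushed
- marker_green: loose green-capped marker pen lying flat, 135 long, 18 thick; origin at the centre of its underside; a bystander
- marker_red: loose red-capped marker pen lying flat, 135 long, 18 thick; origin at the centre of its underside; a bystander
- marker_blue: loose blue-capped marker pen lying flat, 135 long, 18 thick; origin at the centre of its underside; a bystander
- stapler: loose grey stapler, 150 x 36 x 54 high; origin at the centre of its underside; a bystander
- tape: loose yellow roll of tape lying flat, 90 diameter, 24 high; origin at the centre of its underside; a bystander
- pan: loose small metal pan lying upside down, 160 diameter, 36 high, black handle 120 long, with green painted leaves; origin at the centre of its underside; a bystander
- cup: loose white cup, 72 diameter, 90 high; origin at the centre of its underside; a bystander

How it is judged (in metres and radians):
On the way, in this order (a step that is already met when the one before it is completed fails the run):
1. the key is wound into the green zone (value of joint key above 3.15 rad), for 0.2 s.
2. the gripper holds the lid with its pointer at the mark (distance between lid_pointer and mark_tip below 0.014 m and contact force between the fingers and lid above 1 N), for 0.3 s.
At the end, for the whole second after the job is handed in: The key is wound into the green zone (beyond 3.15 rad), and the fingers are holding the lid (more than 1 N) still, its red pointer within 14 mm (about 4.5 degrees) of the orange mark's point (all of step 2 and value of joint key above 3.15 rad and angular speed of lid below 0.15 rad/s); the arm keeps its last pose, push and grip.
It fails at once if the orange mark is pushed away (more than 10 mm) (distance of mark_tip from where it was at the start of the episode above 0.01 m).
It fails at once if a bystander is shifted by more than 30 mm (distance of any of marker_green, marker_red, marker_blue, stapler, tape, pan, cup from where it was at the start of the episode above 0.03 m).
It also fails if it takes over 61 s, if anything falls off the work surface, if the arm or the gripper's body presses on something with over 40 N, if the wrist force passes 120 N, or if a joint passes its speed limit or range.

ROBOT

A 6-joint arm with a two-finger parallel gripper is mounted at the origin on the work surface. World frame = base frame: x ahead of the robot, y to its left, z up, the work surface at z = 0. Lengths are in mm, angles in rad, forces in N, time in s.
With the tool pointing down it reaches from about 350 to 975 mm from the base axis. Payload 7.1 kg.
Tool frame: the origin (TCP) lies at the very end of the fingers, on their centre line; the grasp point (between the pads) lies ctrl.hold_point_z behind it (ctrl.hold_point_z is the distance from the TCP to the grasp point, in mm); z points along the fingers, y is the line along which they close (so a half turn about z gives the same grasp; the last joint's range is limited). The gripper opens to 88 mm and grips with 3 to 60 N. Pads are 20 mm wide; open, the fingers measure 115 mm over their backs; the gripper's body (75 mm by 178 mm) begins 61 mm behind the grasp point.
Start: joints at [1.172, 0.423, 1.63, -0, 1.089, -0.019], TCP at [231.677, 580.457, 188.575] pointing down, gripper open.
Joint ranges: [-3, 3], [-0.9, 2.11], [0.09, 2.58], [-1.31, 4.45], [0.11, 2.69], [-2.54, 2.54]. Speed limits (rad/s): [2.39, 2.39, 3.01, 3.14, 3.14, 3.14].

INTERFACE

Orientations are given as a rotation vector (axis times angle).
In Python, from workcell import ctrl gives the robot as it stands. The module is installed in compiled form; this text tells all that it offers.
- The arm moves only by the shell command python3 -m creep 'ROWS'. ROWS is JSON, a list of rows, each an object with "translation": the shift along the tool's x, y, z in mm, a list of three; "angular": the turn, a rotation vector about the tool's x, y, z in rad, a list of three; "jaw": the opening, from 0 (shut) to 1 (fully open). A call has exactly 8 rows; each row is the pose to reach, as a shift and turn from the pose commanded when the call began, along the tool's axes at that moment; what a row does not reach only later rows make up. A row lasts 1/8 s, in which the tool goes at most 62.5 mm and 10.7 degrees, less where a joint would pass 70% of its speed; a pose out of reach is approached as far as the arm can. A call with a gripper value outside its range is refused whole. The fingers move at their own pace and stop on an object; the grip force is fixed at half the most. Time passes only in rows, so rows that repeat a pose let the fingers close, or fill a call up. It gives the time, the measured TCP pose, the force, the opening and the grip force at its end, in the units of the state.
- ctrl.get_obs(): the state, without advancing time (a new reading comes with each control period).
- ctrl.get_image(name): name is "scene" or "top" or "wrist"; returns the picture (400x640x3 uint8, red, green, blue); there is no depth.
- ctrl.camera_info(name): a dict with "camera_matrix" (3x3 intrinsics, pixels), "world_from_camera" (4x4, takes a point from camera to world coordinates). Camera axes: x right, y up, looking along -z (the intrinsics and any distortion apply to the point x, -y, -z); pixel columns grow to the right and rows downward; lengths in mm; the calibration is good to about 2 mm. A picture is of the moment at which its call begins: read the wrist's pose just before it. camera_info takes no time and is no camera call; for the wrist camera it gives the pose at the moment of the call.
- ctrl.close_job(): hands the job in; it is judged then, once.
Trained networks look in the newest picture that a camera, given by its name, has taken for a name from the list of things; names that differ only in an ending like _2 or _b are one class to them, and where a whole thing is asked for, a point or a joint stands for the part that bears it (a point fixed in the world has none). Each returns a list of dicts, best first, with "score" (0 to 1); they miss things now and then, are a little off and sometimes report something else, mostly with a low value. They report only what shows in the picture. A call takes as long as a camera call.
- ctrl.look_for(camera, label): "rect" ([left, top, right, bottom] in pixels, round what is visible of it).
The state is a dict: "t": time; "qpos": joint angles; "qvel": joint speeds; "joint_torque": joint torques, N m; "ee_pos": TCP position; "orientation": TCP orientation; "ft_force": force on the tool from outside, world axes, zero at the start; "moment": the same for the moment, N m; "width": finger opening in mm; "grasp_force": force on a finger pad.
Only numpy, scipy, OpenCV 4.12 (cv2) and the standard library are available. Lean on these libraries where they do the work, as an engineer would, in place of code of your own. Each camera call takes 0.05 s, during which the arm holds its last target. There are 200 camera calls.

## Working session

There is one attempt and no reset: what is moved stays moved. The work goes in short steps, Python scripts to look and compute and a shell command to move; the robot and the scene stay as the last step left them, time stands still between calls to the robot, and variables do not carry over. Pictures are saved under pics/ and viewed, at most 10 in all, crops included, and the job is handed in when it is done.

```bash
mkdir -p pics
python3 - <<'E'
from workcell import ctrl
import cv2,numpy as np
o=ctrl.get_obs();print(o['t'],o['ee_pos'],o['orientation'],o['width'],ctrl.hold_point_z)
for c in('scene','top'):
    im=ctrl.get_image(c);cv2.imwrite(f'pics/{c}0.png',im[:,:,::-1])
    i=ctrl.camera_info(c);print(c,np.round(i['camera_matrix'],1).tolist(),np.round(i['world_from_camera'],4).tolist(),[k for k in i])
    for l in('key','lid','lid_handle','dryer','mark_tip','lid_pointer'):
        print(l,[(np.round(d['rect']).tolist(),round(d['score'],2)) for d in ctrl.look_for(c,l)[:2]])
E
```

```text
0.0 [231.45794564 579.90812659 187.8104546 ] [-5.93004922e-01 -3.08480041e+00  2.33027940e-03] 87.55894193750328 18.700000000000003
scene [[402.2, 0.0, 314.5], [0.0, 402.2, 204.1], [0.0, 0.0, 1.0]] [[0.5205, -0.5357, 0.6649, 1329.9979], [0.8539, 0.3262, -0.4056, -506.6191], [0.0004, 0.7789, 0.6272, 905.4391], [0.0, 0.0, 0.0, 1.0]] ['camera_matrix', 'world_from_camera']
key [([251.0, 246.0, 274.0, 268.0], 0.71)]
lid [([270.0, 190.0, 361.0, 260.0], 0.9)]
lid_handle [([267.0, 192.0, 364.0, 260.0], 0.68), ([255.0, 245.0, 274.0, 269.0], 0.3)]
dryer []
mark_tip [([326.0, 165.0, 339.0, 184.0], 0.57), ([252.0, 248.0, 276.0, 271.0], 0.43)]
lid_pointer [([271.0, 191.0, 364.0, 261.0], 0.81)]
top [[514.1, 0.0, 314.3], [0.0, 514.1, 194.4], [0.0, 0.0, 1.0]] [[-0.0038, 0.998, -0.0635, 401.3063], [-1.0, -0.0034, 0.0059, 9.7183], [0.0056, 0.0635, 0.998, 1503.0685], [0.0, 0.0, 0.0, 1.0]] ['camera_matrix', 'world_from_camera']
key [([380.0, 152.0, 404.0, 175.0], 0.88), ([279.0, 181.0, 283.0, 205.0], 0.27)]
lid [([280.0, 130.0, 376.0, 219.0], 0.75), ([207.0, 247.0, 218.0, 295.0], 0.53)]
lid_handle [([281.0, 130.0, 376.0, 218.0], 0.79)]
dryer [([270.0, 121.0, 423.0, 218.0], 0.65)]
mark_tip [([280.0, 192.0, 284.0, 202.0], 0.54)]
lid_pointer [([279.0, 134.0, 375.0, 217.0], 0.87), ([386.0, 247.0, 425.0, 288.0], 0.57)]
```

Run:
```python
import cv2
a=cv2.imread('pics/top0.png')[90:240,250:450]
cv2.imwrite('pics/topc.png',cv2.resize(a,None,fx=4,fy=4,interpolation=2))
```

```text
(no output)
```

View pics/scene0.png

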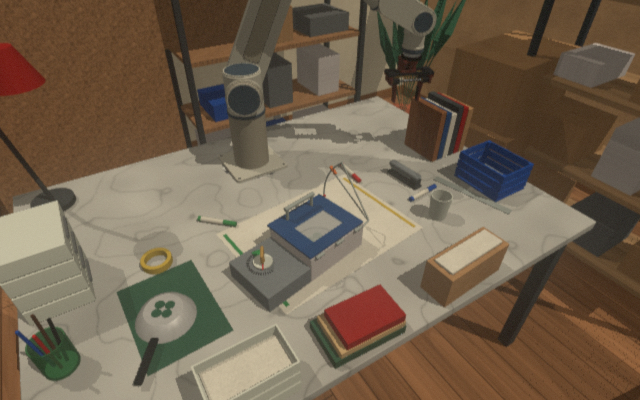

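View pics/topc.png

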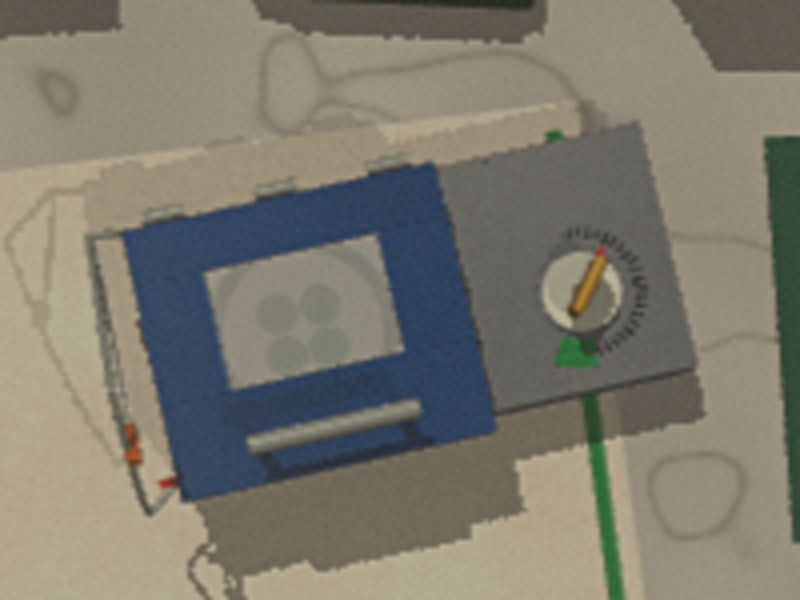

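The scene view shows the box in mid-desk with its key deck on the right. In the top crop the key is at full-image (395,163), with its pointer up and to the right. The handle is at about (334,196), the orange mark at (282,200) and the lid pointer at (292,211). The networks' boxes for these agree with what I see.

```bash
cat > h.py <<'E'
import numpy as np
from workcell import ctrl
from scipy.spatial.transform import Rotation as R
def ray(c,uv):
    i=ctrl.camera_info(c);K=np.array(i['camera_matrix']);T=np.array(i['world_from_camera'])
    d=np.linalg.inv(K)@[uv[0],uv[1],1];d=T[:3,:3]@[d[0],-d[1],-d[2]]
    return T[:3,3],d/np.linalg.norm(d)
def atz(c,uv,z):
    p,d=ray(c,uv);return p+d*(z-p[2])/d[2]
def tool(p,cut=None):
    "vector to world point p (of hold point) in tool axes"
    o=ctrl.get_obs();r=R.from_rotvec(o['orientation']);h=o['ee_pos']-r.apply([0,0,ctrl.hold_point_z])
    return r.inv().apply(np.array(p)-h)
E
python3 - <<'E'
from h import *
f=lambda x,y:(250+x/4,90+y/4)
P=lambda n,v:print(n,np.round(v,1))
pt=atz('top',f(603,252),107);k0=atz('top',f(582,292),67)
e1=atz('top',f(604,254),107);e2=atz('top',f(574,312),107)
P('wing ends',[e1,e2]);P('skirt c',k0)
a=[atz('top',f(*q),94) for q in((127,228),(437,163),(494,430),(185,498))]
P('lid',a)
x=a[0]-a[3]+a[1]-a[2];y=a[0]-a[1]+a[3]-a[2]
yaw=np.arctan2(x[1],x[0]);P('yaw',[yaw,np.arctan2(-y[0],y[1])])
h1,h2=[atz('top',f(*q),141) for q in((250,445),(420,408))]
P('handle',[h1,h2,(h1+h2)/2])
print('wing ang',np.arctan2(*(e1-e2)[1::-1]))
# box frame from lid centre: centre of lid is 90 in front of hinge
c=sum(a)/4;X=np.array([np.cos(yaw),np.sin(yaw),0]);Y=np.array([-X[1],X[0],0])
hg=c+90*X;hg[2]=90;P('hinge',hg);P('handle pred',hg-168*X+[0,0,51])
# mark: plane y=~128
for cam,uv in(('top',f(131,445)),('scene',(332.5,174))):
    p,d=ray(cam,uv);t=((hg+122*Y-p)@Y)/(d@Y);m=p+d*t-hg;P(cam,[m@X,m@Y,m[2],np.hypot(m@X,m[2]),np.arctan2(m[2],-m@X)])
    p,d=ray(cam,uv)
    for th in(.4,.5,.6): 
        q=hg+122*Y;print(th,np.round(np.linalg.norm(np.cross(q-X*178*np.cos(th)+[0,0,178*np.sin(th)]-p,d)),1))
P('tool yaw',R.from_rotvec(ctrl.get_obs()['orientation']).as_matrix())
import cv2
i=cv2.imread('pics/scene0.png')[150:280,225:385];cv2.imwrite('pics/sc.png',cv2.resize(i,None,fx=4.5,fy=4.5,interpolation=2))
E
```

```text
wing ends [[ 601.6 -236.3  107. ]
 [ 561.7 -215.2  107. ]]
skirt c [ 580.4 -227.5   67. ]
lid [[ 622.5   90.8   94. ]
 [ 667.2 -123.8   94. ]
 [ 481.9 -161.2   94. ]
 [ 436.    51.1   94. ]]
yaw [0.2 0.2]
handle [[ 469.8    6.5  141. ]
 [ 494.  -106.5  141. ]
 [ 481.9  -50.   141. ]]
wing ang -0.48691176543441517
hinge [640.  -17.5  90. ]
handle pred [475.5 -51.6 141. ]
top [-163.8  122.   352.   388.2    1.1]
0.4 21.3
0.5 14.6
0.6 11.2
scene [-134.2  122.   109.2  173.     0.7]
0.4 30.2
0.5 19.3
0.6 9.4
tool yaw [[-0.9  0.4  0. ]
 [ 0.4  0.9  0. ]
 [-0.   0.  -1. ]]
```

View pics/sc.png

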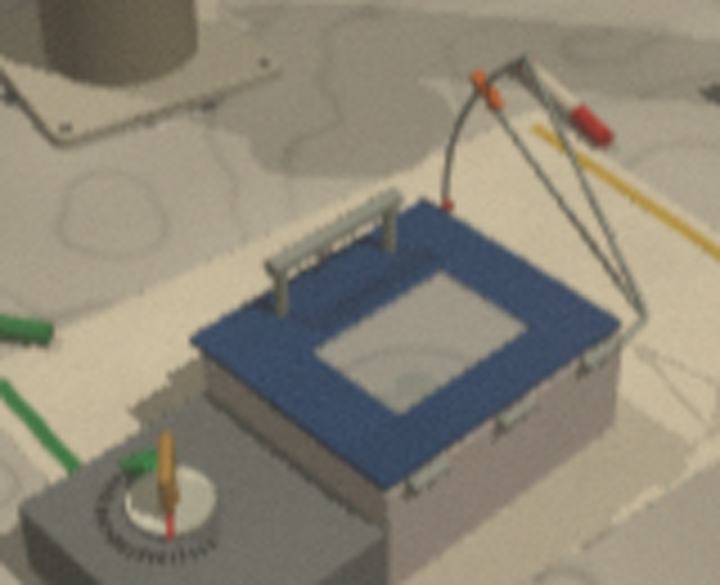

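The scene crop shows the orange mark at full-image (333,170), the red lid pointer at (324,195), and the key with its pointer towards the camera, about 0.69 rad. I'm moving high over the box to the key.

```bash
python3 -m creep '[{"translation":[0,0,-60],"angular":[0,0,0],"jaw":1},{"translation":[0,0,-120],"angular":[0,0,0],"jaw":1},{"translation":[-40,-40,-130],"angular":[0,0,0],"jaw":1},{"translation":[-84,-84,-130],"angular":[0,0,0],"jaw":1},{"translation":[-128,-127,-130],"angular":[0,0,0],"jaw":1},{"translation":[-172,-170,-130],"angular":[0,0,0],"jaw":1},{"translation":[-216,-213,-130],"angular":[0,0,0],"jaw":1},{"translation":[-260,-256,-130],"angular":[0,0,0],"jaw":1}]'
python3 -m creep '[{"translation":[-44,-43,0],"angular":[0,0,0.02],"jaw":1},{"translation":[-88,-86,0],"angular":[0,0,0.05],"jaw":1},{"translation":[-132,-130,0],"angular":[0,0,0.1],"jaw":1},{"translation":[-176,-174,0],"angular":[0,0,0.1],"jaw":1},{"translation":[-220,-218,0],"angular":[0,0,0.1],"jaw":1},{"translation":[-264,-262,0],"angular":[0,0,0.1],"jaw":1},{"translation":[-308,-306,0],"angular":[0,0,0.1],"jaw":1},{"translation":[-350,-350,0],"angular":[0,0,0.1],"jaw":1}]'
python3 - <<'E'
from h import *
print(np.round(tool([581.5,-226,91]),1),ctrl.get_obs()['qpos'])
m=R.from_rotvec(ctrl.get_obs()['orientation']).as_matrix();print(np.degrees(np.arctan2(m[1,1],m[0,1])))
E
```

```text
t: 1.7
ee_pos: [378.7, 244.6, 318.9]
orientation: [0.592, 3.084, 0.001]
ft_force: [0.6, 0.2, 0.2]
width: 87.9
grasp_force: 0.0
t: 2.7
ee_pos: [574.1, -210.6, 318.7]
orientation: [0.747, 3.051, 0.0]
ft_force: [1.6, -0.3, 0.6]
width: 87.6
grasp_force: 0.0
[-13.6 -10.3 246.4] [-3.71227135e-01  2.85510120e-01  1.52473519e+00  2.14611324e-04
  1.33094218e+00 -1.46189502e+00]
62.48775078641954
```

```bash
python3 -m creep '[{"translation":[-4,-3,35],"angular":[0,0,0],"jaw":1},{"translation":[-9,-7,75],"angular":[0,0,0],"jaw":1},{"translation":[-13,-10,110],"angular":[0,0,0],"jaw":1},{"translation":[-13,-10,130],"angular":[0,0,0],"jaw":1},{"translation":[-13,-10,140],"angular":[0,0,0],"jaw":1},{"translation":[-13,-10,140],"angular":[0,0,0],"jaw":1},{"translation":[-13,-10,140],"angular":[0,0,0],"jaw":1},{"translation":[-13,-10,140],"angular":[0,0,0],"jaw":1}]'
python3 - <<'E'
from h import *
import cv2
o=ctrl.get_obs();np.set_printoptions(suppress=True)
im=ctrl.get_image('wrist');cv2.imwrite('pics/w1.png',im[:,:,::-1])
print(np.round(tool([581.5,-226,91]),1),np.round(ctrl.camera_info('wrist')['camera_matrix'],1).tolist(),np.round(ctrl.camera_info('wrist')['world_from_camera'],3).tolist())
E
```

```text
t: 3.7
ee_pos: [581.1, -223.6, 179.7]
orientation: [0.746, 3.05, -0.0]
ft_force: [-1.1, -0.3, 0.5]
width: 87.5
grasp_force: 0.0
[ -1.5  -2.  107.3] [[300.8, 0.0, 320.0], [0.0, 300.8, 199.3], [0.0, 0.0, 1.0]] [[0.46, -0.853, -0.245, 513.373], [0.888, 0.443, 0.126, -190.113], [0.001, -0.276, 0.961, 376.271], [0.0, 0.0, 0.0, 1.0]]
```

View pics/w1.png

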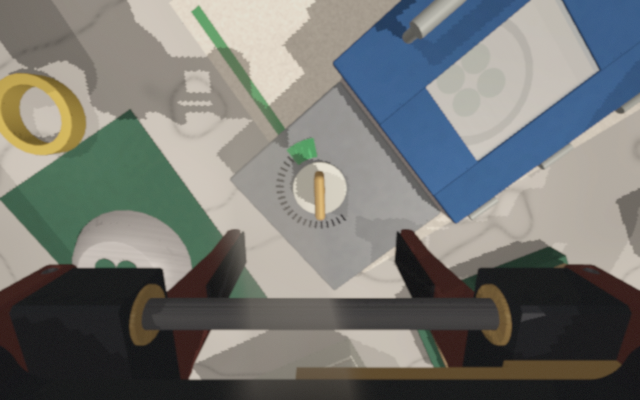

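The wrist view shows the wing upright at (320,195), centred between the fingers and lined up with the grip. I'm going down to grip it.

```bash
python3 -m creep '[{"translation":[-1,-2,30],"angular":[0,0,0],"jaw":1},{"translation":[-1,-2,60],"angular":[0,0,0],"jaw":1},{"translation":[-1,-2,85],"angular":[0,0,0],"jaw":1},{"translation":[-1,-2,104],"angular":[0,0,0],"jaw":1},{"translation":[-1,-2,104],"angular":[0,0,0],"jaw":1},{"translation":[-1,-2,104],"angular":[0,0,0],"jaw":0},{"translation":[-1,-2,104],"angular":[0,0,0],"jaw":0},{"translation":[-1,-2,104],"angular":[0,0,0],"jaw":0}]'
python3 -m creep '[{"translation":[0,0,0],"angular":[0,0,0],"jaw":0},{"translation":[0,0,0],"angular":[0,0,0],"jaw":0},{"translation":[0,0,0],"angular":[0,0,0],"jaw":0},{"translation":[0,0,0],"angular":[0,0,0],"jaw":0},{"translation":[0,0,0],"angular":[0,0,0],"jaw":0},{"translation":[0,0,0],"angular":[0,0,0],"jaw":0},{"translation":[0,0,0],"angular":[0,0,0],"jaw":0},{"translation":[0,0,0],"angular":[0,0,0],"jaw":0}]'
```

```text
t: 4.75
ee_pos: [580.9, -225.8, 75.4]
orientation: [0.746, 3.05, -0.0]
ft_force: [0.3, -0.3, 0.3]
width: 61.3
grasp_force: 0.0
t: 5.75
ee_pos: [580.4, -225.6, 74.6]
orientation: [0.747, 3.052, -0.0]
ft_force: [0.4, -0.9, 1.6]
width: 0.3
grasp_force: 0.0
```

Run:
```python
from h import *
import cv2
o=ctrl.get_obs();print(o['width'],o['grasp_force'],o['ee_pos'])
im=ctrl.get_image('wrist')[:,:,::-1];t=ctrl.get_image('scene')[:,:,::-1]
a=im[130:330,200:440];b=t[200:300,200:320]
cv2.imwrite('pics/w2.png',np.hstack([cv2.resize(a,(480,400)),cv2.resize(b,(320,400)[:1]+(267,)) if 0 else cv2.resize(b,(480,400))])[:, :800])
```

```text
0.33915365597821084 0.0 [ 580.43039841 -225.62956151   74.57684099]
```

View pics/w2.png

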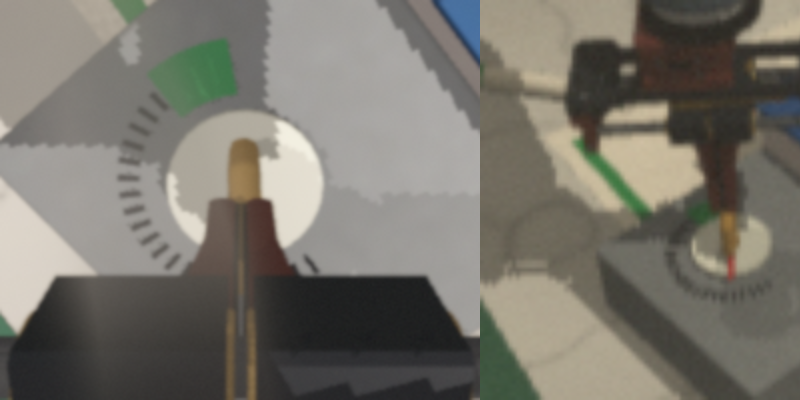

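The wrist view shows the brass wing sticking out ahead of the fingertips, at crop (243,170). The fingers read nearly shut, so I'll check by projecting the geometry.

Run:
```python
from h import *
i=ctrl.camera_info('wrist');K=np.array(i['camera_matrix']);T=np.array(i['world_from_camera'])
def pr(p):
    c=np.linalg.inv(T)@[*p,1];q=K@[c[0],-c[1],-c[2]];return np.round(q[:2]/q[2],1)
o=ctrl.get_obs();r=R.from_rotvec(o['orientation'])
for z in(0,-18.7,-32):print('tool z',z,[pr(o['ee_pos']+r.apply([x,0,z])) for x in(-22,-10,0,10,22)])
# where wing end visible at crop (243,140)->full
for z in(75,91,107):
    w=atz('wrist',(200+243/2,130+140/2),z);print(z,np.round(w,1),np.round(r.inv().apply(w-o['ee_pos']),1))
# skirt centre: crop ellipse (245,183)
w=atz('wrist',(200+245/2,130+183/2),67);print('skirt',w,r.inv().apply(w-o['ee_pos']))
# triangulate key from both fixed cams by detections
p=[];A=np.zeros((3,3));b=np.zeros(3)
for c in('top','scene'):
    ctrl.get_image(c)
    d=ctrl.look_for(c,'key');print(c,d[:1])
```

```text
tool z 0 [array([321.7, 254. ]), array([321.8, 238.6]), array([321.8, 225.3]), array([321.9, 211.7]), array([321.9, 194.9])]
tool z -18.7 [array([321.9, 266.8]), array([322. , 250.1]), array([322. , 235.8]), array([322.1, 221. ]), array([322.1, 202.7])]
tool z -32 [array([322.1, 277.4]), array([322.1, 259.7]), array([322.2, 244.5]), array([322.3, 228.8]), array([322.3, 209.3])]
75 [ 563.9 -217.3   75. ] [18.5 -0.3 -0.4]
91 [ 559.8 -215.3   91. ] [ 23.1  -0.4 -16.4]
107 [ 555.6 -213.3  107. ] [ 27.7  -0.5 -32.4]
skirt [ 580.63587529 -225.13808366   67.        ] [0.03756342 0.52432716 7.59001547]
top [{'rect': [281.6, 199.9, 283.9, 202.3], 'score': 0.43}]
scene [{'rect': [250.4, 251.8, 272.2, 270.2], 'score': 0.51}]
```

```bash
python3 - <<'E'
from h import *
i=ctrl.camera_info('scene');K=np.array(i['camera_matrix']);T=np.array(i['world_from_camera'])
def pr(p):
    c=np.linalg.inv(T)@[*p,1];q=K@[c[0],-c[1],-c[2]];q=q[:2]/q[2];return np.round([480+(q[0]-200)*4,(q[1]-200)*4])
o=ctrl.get_obs();r=R.from_rotvec(o['orientation'])
for z in(8,0,-18.7,-32,-60,-79.7):print('tool z',z,[pr(o['ee_pos']+r.apply([x,0,z])).tolist() for x in(-22,-10,0,10,22)])
E
python3 - <<'E'
import cv2,numpy as np
from workcell import ctrl
t=ctrl.get_image('scene')[215:280,225:305,::-1];w=ctrl.get_image('wrist')[160:300,260:380,::-1]
cv2.imwrite('pics/s3.png',np.hstack([cv2.resize(t,(440,358),interpolation=2),cv2.resize(w,(307,358),interpolation=2)]))
E
```

```text
tool z 8 [[724.0, 266.0], [725.0, 253.0], [725.0, 243.0], [726.0, 232.0], [726.0, 220.0]]
tool z 0 [[723.0, 258.0], [724.0, 245.0], [724.0, 235.0], [725.0, 224.0], [725.0, 212.0]]
tool z -18.7 [[721.0, 239.0], [722.0, 227.0], [722.0, 216.0], [723.0, 206.0], [723.0, 194.0]]
tool z -32 [[719.0, 226.0], [720.0, 213.0], [720.0, 203.0], [721.0, 192.0], [722.0, 180.0]]
tool z -60 [[716.0, 197.0], [716.0, 184.0], [717.0, 174.0], [718.0, 163.0], [718.0, 151.0]]
tool z -79.7 [[713.0, 176.0], [714.0, 163.0], [714.0, 153.0], [715.0, 143.0], [716.0, 130.0]]
```

View pics/s3.png

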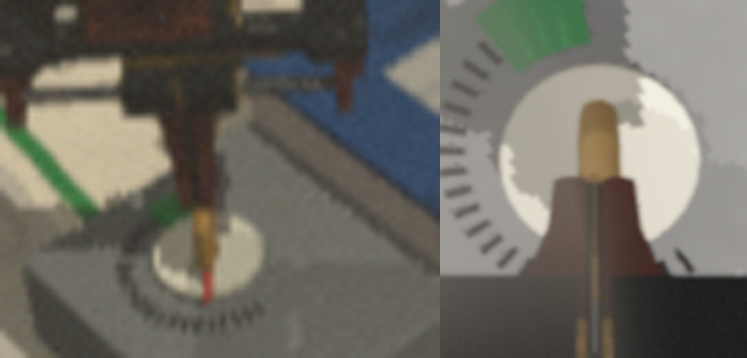

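Both views put the fingertips just above the wing, about 32 mm short of the stated TCP, so the fingers closed over its top. I'll open, go down 12 mm (still clear of the deck) and close again.

```bash
python3 -m creep '[{"translation":[0,0,0],"angular":[0,0,0],"jaw":1},{"translation":[0,0,0],"angular":[0,0,0],"jaw":1},{"translation":[0,0,0],"angular":[0,0,0],"jaw":1},{"translation":[0,0,0],"angular":[0,0,0],"jaw":1},{"translation":[0,0,0],"angular":[0,0,0],"jaw":1},{"translation":[0,0,4],"angular":[0,0,0],"jaw":1},{"translation":[0,0,8],"angular":[0,0,0],"jaw":1},{"translation":[0,0,12],"angular":[0,0,0],"jaw":1}]'
python3 -m creep '[{"translation":[0,0,0],"angular":[0,0,0],"jaw":0},{"translation":[0,0,0],"angular":[0,0,0],"jaw":0},{"translation":[0,0,0],"angular":[0,0,0],"jaw":0},{"translation":[0,0,0],"angular":[0,0,0],"jaw":0},{"translation":[0,0,0],"angular":[0,0,0],"jaw":0},{"translation":[0,0,0],"angular":[0,0,0],"jaw":0},{"translation":[0,0,0],"angular":[0,0,0],"jaw":0},{"translation":[0,0,0],"angular":[0,0,0],"jaw":0}]'
```

```text
t: 7.15
ee_pos: [580.3, -225.6, 62.1]
orientation: [-0.746, -3.051, -0.0]
ft_force: [-0.2, 0.8, 0.5]
width: 77.0
grasp_force: 0.0
t: 8.15
ee_pos: [581.0, -224.5, 62.6]
orientation: [0.747, 3.051, 0.003]
ft_force: [2.2, 5.2, 0.3]
width: 9.9
grasp_force: 30.0
```

Gripped: width 9.9 mm, 30 N. First partial turn clockwise (+ about tool z), 1.36 rad.

```bash
python3 -m creep '[{"translation":[0,0,0],"angular":[0,0,0.17],"jaw":0},{"translation":[0,0,0],"angular":[0,0,0.34],"jaw":0},{"translation":[0,0,0],"angular":[0,0,0.51],"jaw":0},{"translation":[0,0,0],"angular":[0,0,0.68],"jaw":0},{"translation":[0,0,0],"angular":[0,0,0.85],"jaw":0},{"translation":[0,0,0],"angular":[0,0,1.02],"jaw":0},{"translation":[0,0,0],"angular":[0,0,1.19],"jaw":0},{"translation":[0,0,0],"angular":[0,0,1.36],"jaw":0}]'
python3 - <<'E'
from h import *
o=ctrl.get_obs();m=R.from_rotvec(o['orientation']).as_matrix();print(o['qpos'][5],o['moment'],np.degrees(np.arctan2(m[1,1],m[0,1])))
E
```

```text
t: 9.15
ee_pos: [582.1, -224.1, 62.6]
orientation: [2.504, 1.896, 0.005]
ft_force: [7.1, 7.4, -1.8]
width: 9.5
grasp_force: 29.9
-0.1154343263700781 [ 1.3240307  -0.99689489  0.16644002] -15.737665055202935
```

The key turned with the tool, to about 2.05 rad. Next: release, turn back, regrip, second partial turn.

```bash
python3 -m creep '[{"translation":[0,0,0],"angular":[0,0,0],"jaw":1},{"translation":[0,0,0],"angular":[0,0,0],"jaw":1},{"translation":[0,0,0],"angular":[0,0,0],"jaw":1},{"translation":[0,0,0],"angular":[0,0,0],"jaw":1},{"translation":[0,0,0],"angular":[0,0,0],"jaw":1},{"translation":[0,0,0],"angular":[0,0,0],"jaw":1},{"translation":[0,0,0],"angular":[0,0,0],"jaw":1},{"translation":[0,0,0],"angular":[0,0,0],"jaw":1}]'
python3 - <<'E'
from h import *
import cv2
cv2.imwrite('pics/w4.png',ctrl.get_image('wrist')[130:300,220:420,::-1])
g=cv2.cvtColor(ctrl.get_image('wrist'),cv2.COLOR_RGB2HSV)
m=(cv2.inRange(g,(10,90,90),(25,255,255)));m[:170]=0;m[235:]=0;m[:,:280]=0;m[:,360:]=0
p=cv2.findNonZero(m);print(len(p),cv2.fitLine(p,cv2.DIST_L2,0,.01,.01).ravel(),cv2.minAreaRect(p))
o=ctrl.get_obs();print(o['ee_pos'],o['ft_force'],o['width'])
E
```

```text
t: 10.15
ee_pos: [580.4, -225.6, 62.6]
orientation: [2.499, 1.903, 0.0]
ft_force: [-0.9, -0.1, 0.2]
width: 85.6
grasp_force: 0.0
482 [8.9485208e-03 9.9995995e-01 3.2244604e+02 2.1912448e+02] ((322.5, 218.0), (32.0, 15.0), 90.0)
[ 580.3971526  -225.64117736   62.55930105] [0.06075927 0.00901217 0.01977839] 87.36497296864248
```

View pics/w4.png

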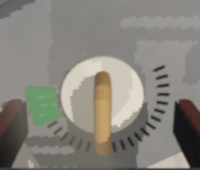

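The wrist view shows the wing upright in the picture, so it moved the full turn with the tool. The green zone is now at lower left. I'm turning back and regripping, shifted about 1.5 mm and 6 mm deeper.

```bash
python3 -m creep '[{"translation":[1.5,1,2],"angular":[0,0,-0.17],"jaw":1},{"translation":[1.5,1,6],"angular":[0,0,-0.34],"jaw":1},{"translation":[1.5,1,6],"angular":[0,0,-0.51],"jaw":1},{"translation":[1.5,1,6],"angular":[0,0,-0.68],"jaw":1},{"translation":[1.5,1,6],"angular":[0,0,-0.85],"jaw":1},{"translation":[1.5,1,6],"angular":[0,0,-1.02],"jaw":1},{"translation":[1.5,1,6],"angular":[0,0,-1.19],"jaw":1},{"translation":[1.5,1,6],"angular":[0,0,-1.36],"jaw":1}]'
python3 -m creep '[{"translation":[0,0,0],"angular":[0,0,-0.15],"jaw":1},{"translation":[0,0,0],"angular":[0,0,-0.3],"jaw":1},{"translation":[0,0,0],"angular":[0,0,-0.45],"jaw":1},{"translation":[0,0,0],"angular":[0,0,-0.45],"jaw":1},{"translation":[0,0,0],"angular":[0,0,-0.45],"jaw":1},{"translation":[0,0,0],"angular":[0,0,-0.45],"jaw":1},{"translation":[0,0,0],"angular":[0,0,-0.45],"jaw":1},{"translation":[0,0,0],"angular":[0,0,-0.45],"jaw":1}]'
python3 -c "
from h import *
o=ctrl.get_obs();print(o['qpos'],o['ft_force'])"
```

```text
t: 11.25
ee_pos: [581.8, -224.4, 56.6]
orientation: [0.738, 3.054, -0.0]
ft_force: [0.4, 0.3, -0.1]
width: 87.9
grasp_force: 0.0
t: 12.25
ee_pos: [581.8, -224.4, 56.6]
orientation: [-0.047, -3.141, 0.0]
ft_force: [0.5, -0.7, -0.4]
width: 87.8
grasp_force: 0.0
[-3.87232930e-01  5.89002152e-01  1.70917408e+00 -2.92701840e-05
  8.43467981e-01 -1.92780327e+00] [ 0.48883692 -0.7026691  -0.41359633]
```

Mistake: the wing only repeats every half turn, so turning back doesn't line the fingers up with it. I'll return to the aligned orientation (+1.81), regrip there, and continue the turn; joint 6 has room for it.

```bash
python3 -m creep '[{"translation":[0,0,0],"angular":[0,0,0.18],"jaw":1},{"translation":[0,0,0],"angular":[0,0,0.36],"jaw":1},{"translation":[0,0,0],"angular":[0,0,0.54],"jaw":1},{"translation":[0,0,0],"angular":[0,0,0.72],"jaw":1},{"translation":[0,0,0],"angular":[0,0,0.90],"jaw":1},{"translation":[0,0,0],"angular":[0,0,1.08],"jaw":1},{"translation":[0,0,0],"angular":[0,0,1.26],"jaw":1},{"translation":[0,0,0],"angular":[0,0,1.44],"jaw":1}]'
python3 -m creep '[{"translation":[0,0,0],"angular":[0,0,0.18],"jaw":1},{"translation":[0,0,0],"angular":[0,0,0.37],"jaw":1},{"translation":[0,0,0],"angular":[0,0,0.37],"jaw":0},{"translation":[0,0,0],"angular":[0,0,0.37],"jaw":0},{"translation":[0,0,0],"angular":[0,0,0.37],"jaw":0},{"translation":[0,0,0],"angular":[0,0,0.37],"jaw":0},{"translation":[0,0,0],"angular":[0,0,0.37],"jaw":0},{"translation":[0,0,0],"angular":[0,0,0.37],"jaw":0}]'
python3 -c "
from h import *
o=ctrl.get_obs();print(o['qpos'],o['ft_force'])"
```

```text
t: 13.25
ee_pos: [581.8, -224.4, 56.6]
orientation: [-2.114, -2.324, 0.0]
ft_force: [0.5, -0.3, 0.6]
width: 87.9
grasp_force: 0.0
t: 14.25
ee_pos: [581.8, -224.4, 56.6]
orientation: [2.499, 1.904, -0.0]
ft_force: [0.2, -0.1, 0.5]
width: 31.3
grasp_force: 0.0
[-3.87258367e-01  5.88950923e-01  1.70920223e+00 -2.25025056e-05
  8.43437125e-01 -1.18534724e-01] [ 0.1988153  -0.13129494  0.45984677]
```

```bash
python3 -m creep '[{"translation":[0,0,0],"angular":[0,0,0],"jaw":0},{"translation":[0,0,0],"angular":[0,0,0],"jaw":0},{"translation":[0,0,0],"angular":[0,0,0],"jaw":0},{"translation":[0,0,0],"angular":[0,0,0.16],"jaw":0},{"translation":[0,0,0],"angular":[0,0,0.33],"jaw":0},{"translation":[0,0,0],"angular":[0,0,0.5],"jaw":0},{"translation":[0,0,0],"angular":[0,0,0.67],"jaw":0},{"translation":[0,0,0],"angular":[0,0,0.84],"jaw":0}]'
python3 -m creep '[{"translation":[0,0,0],"angular":[0,0,0.15],"jaw":0},{"translation":[0,0,0],"angular":[0,0,0.3],"jaw":0},{"translation":[0,0,0],"angular":[0,0,0.42],"jaw":0},{"translation":[0,0,0],"angular":[0,0,0.54],"jaw":0},{"translation":[0,0,0],"angular":[0,0,0.54],"jaw":0},{"translation":[0,0,0],"angular":[0,0,0.54],"jaw":1},{"translation":[0,0,0],"angular":[0,0,0.54],"jaw":1},{"translation":[0,0,0],"angular":[0,0,0.54],"jaw":1}]'
python3 -m creep '[{"translation":[0,0,0],"angular":[0,0,0],"jaw":1},{"translation":[0,0,0],"angular":[0,0,0],"jaw":1},{"translation":[0,0,-30],"angular":[0,0,0],"jaw":1},{"translation":[0,0,-80],"angular":[0,0,0],"jaw":1},{"translation":[0,0,-140],"angular":[0,0,0],"jaw":1},{"translation":[0,0,-200],"angular":[0,0,0],"jaw":1},{"translation":[0,0,-200],"angular":[0,0,0],"jaw":1},{"translation":[0,0,-200],"angular":[0,0,0],"jaw":1}]'
python3 - <<'E'
from h import *
import cv2
o=ctrl.get_obs();print(o['qpos'])
a=ctrl.get_image('wrist')[:,:,::-1];t=ctrl.get_image('top')[130:200,350:430,::-1]
cv2.imwrite('pics/w5.png',np.hstack([cv2.resize(t,(400,350),interpolation=2),cv2.resize(a,(400,250))[:,:] if 0 else cv2.resize(a[:,60:517],(400,350))]))
E
```

```text
t: 15.25
ee_pos: [582.2, -224.7, 56.6]
orientation: [3.059, 0.711, 0.001]
ft_force: [1.4, -0.9, -1.6]
width: 9.7
grasp_force: 30.0
t: 16.25
ee_pos: [581.6, -224.3, 56.6]
orientation: [-3.139, 0.122, 0.001]
ft_force: [0.4, -0.8, 0.4]
width: 36.0
grasp_force: 0.0
t: 17.25
ee_pos: [581.3, -224.2, 256.1]
orientation: [-3.139, 0.123, 0.001]
ft_force: [0.4, 0.4, -0.8]
width: 87.7
grasp_force: 0.0
[-3.87242353e-01  3.53884324e-01  1.57085211e+00 -2.23286194e-05
  1.21742236e+00  1.26170181e+00]
```

View pics/w5.png

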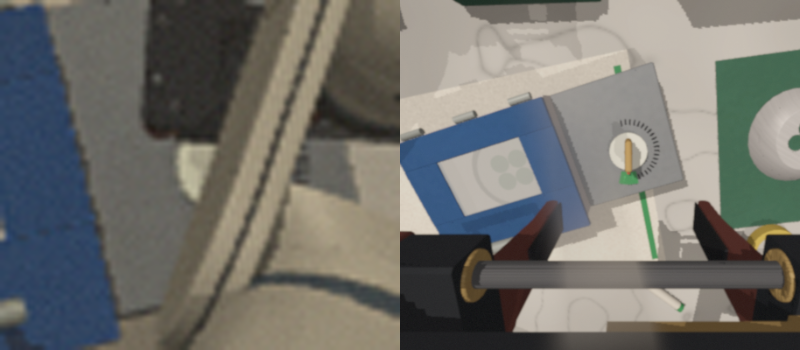

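The wing now ends on the green zone at (628,178) in the wrist half, so the key is wound to about 3.4 rad. Next I'm moving to above the handle and turning the tool by -1.85 rad so the fingers close along the box's x.

```bash
python3 -m creep '[{"translation":[-14,-20,0],"angular":[0,0,-0.17],"jaw":1},{"translation":[-28,-40,0],"angular":[0,0,-0.34],"jaw":1},{"translation":[-42,-60,0],"angular":[0,0,-0.51],"jaw":1},{"translation":[-56,-80,0],"angular":[0,0,-0.68],"jaw":1},{"translation":[-70,-100,0],"angular":[0,0,-0.85],"jaw":1},{"translation":[-84,-122,0],"angular":[0,0,-1.02],"jaw":1},{"translation":[-98,-144,0],"angular":[0,0,-1.19],"jaw":1},{"translation":[-114,-165,0],"angular":[0,0,-1.36],"jaw":1}]'
python3 -m creep '[{"translation":[0,0,0],"angular":[0,0,-0.17],"jaw":1},{"translation":[0,0,0],"angular":[0,0,-0.34],"jaw":1},{"translation":[0,0,20],"angular":[0,0,-0.49],"jaw":1},{"translation":[0,0,40],"angular":[0,0,-0.49],"jaw":1},{"translation":[0,0,50],"angular":[0,0,-0.49],"jaw":1},{"translation":[0,0,50],"angular":[0,0,-0.49],"jaw":1},{"translation":[0,0,50],"angular":[0,0,-0.49],"jaw":1},{"translation":[0,0,50],"angular":[0,0,-0.49],"jaw":1}]'
python3 - <<'E'
from h import *
import cv2
o=ctrl.get_obs();m=R.from_rotvec(o['orientation']).as_matrix();print(o['qpos'],np.degrees(np.arctan2(m[1,1],m[0,1])),o['ee_pos'])
a=ctrl.get_image('wrist')[:,:,::-1];cv2.imwrite('pics/w6.png',a)
print(ctrl.look_for('wrist','lid_handle')[:2],ctrl.look_for('wrist','mark_tip')[:2])
E
```

```text
t: 18.35
ee_pos: [479.6, -50.2, 254.8]
orientation: [-2.511, -1.884, 0.004]
ft_force: [0.1, -0.0, 0.7]
width: 87.7
grasp_force: 0.0
t: 19.35
ee_pos: [481.5, -51.1, 207.2]
orientation: [1.987, 2.432, 0.001]
ft_force: [0.0, 0.5, 0.4]
width: 87.9
grasp_force: 0.0
[-1.30289296e-01  1.90176326e-01  1.91699720e+00 -3.07246736e-05
  1.03323601e+00 -3.31241078e-01] 11.514602506879337 [481.49181031 -51.0980547  207.19155231]
[{'rect': [289.9, 60.2, 495.2, 281.6], 'score': 0.63}] [{'rect': [321.7, 0.0, 495.5, 44.9], 'score': 0.97}, {'rect': [349.4, 328.1, 386.8, 352.6], 'score': 0.48}]
```

View pics/w6.png

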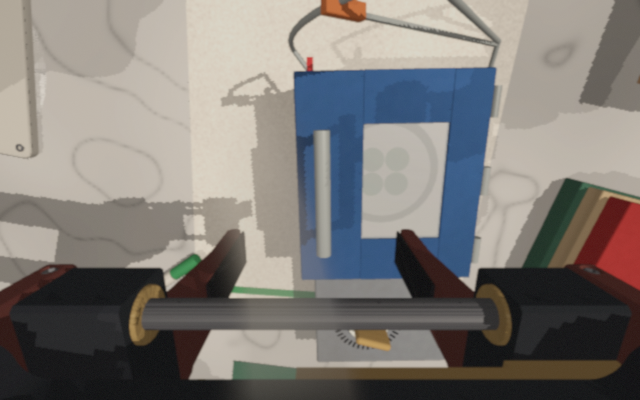

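The handle bar runs from (320,131) to (323,257), parallel to the fingers' closing plane and near centre. The red pointer is at (310,62) and the orange mark at about (343,9).

Run:
```python
from h import *
import cv2
np.set_printoptions(precision=1,suppress=True)
b1,b2=atz('wrist',(320,131),148),atz('wrist',(323,257),148);c=(b1+b2)/2;print('bar',b1,b2,c)
v=b1-b2;yaw=np.arctan2(-v[0],v[1]);print('yaw %.3f'%yaw)
o=ctrl.get_obs();r=R.from_rotvec(o['orientation']);print('tool to bar',r.inv().apply(c-o['ee_pos']))
hg=lambda c,yaw:np.array([c[0]+168*np.cos(yaw),c[1]+168*np.sin(yaw),90])
C=np.array([c[0],c[1],141])
for yaw in(.2,yaw):
  X=np.array([np.cos(yaw),np.sin(yaw),0]);Y=np.array([-X[1],X[0],0]);H=hg(C,yaw);print('hinge',H)
  pp=atz('wrist',(310,60),94)-H;print('ptr box',pp@X,pp@Y)
  for cam,uv in(('wrist',(343,9)),('scene',(333.3,170))):
    p,d=ray(cam,uv)
    for yy in(122,128):
        m=p+d*(((H+yy*Y-p)@Y)/(d@Y))-H;print(cam,yy,'r %.1f th %.3f'%(np.hypot(m@X,m[2]),np.arctan2(m[2],-m@X)))
# triangulate
A=[];q=[]
for cam,uv in(('wrist',(343,9)),('scene',(333.3,170)),('top',(282.7,201.3))):
    p,d=ray(cam,uv);M=np.eye(3)-np.outer(d,d);A.append(M);q.append(M@p)
m=np.linalg.lstsq(np.vstack(A),np.hstack(q),rcond=None)[0];e=m-H;print('tri',m,e@X,e@Y,e[2],'r %.1f th %.3f'%(np.hypot(e@X,e[2]),np.arctan2(e[2],-e@X)),[np.linalg.norm(a@m-b) for a,b in zip(A,q)])
```

```text
bar [468.6   7.6 148. ] [ 494.5 -104.6  148. ] [481.6 -48.5 148. ]
yaw 0.227
tool to bar [ 2.4  0.8 59. ]
hinge [646.2 -15.2  90. ]
ptr box -179.07556549032742 120.21423167826225
wrist 122 r 213.0 th 0.733
wrist 128 r 198.8 th 0.662
scene 122 r 187.0 th 0.724
scene 128 r 187.8 th 0.681
hinge [645.3 -10.8  90. ]
ptr box -175.85436381915707 120.46758326588014
wrist 122 r 209.8 th 0.740
wrist 128 r 195.3 th 0.668
scene 122 r 184.7 th 0.730
scene 128 r 185.3 th 0.688
tri [467.9  84.  200.9] -151.56729990757754 132.16710950842702 110.94753944562703 r 187.8 th 0.632 [np.float64(1.5594912047334288), np.float64(3.5032873462983214), np.float64(1.959560304025017)]
```

```bash
python3 -m creep '[{"translation":[2,1,25],"angular":[0,0,0],"jaw":1},{"translation":[2,1,50],"angular":[0,0,0],"jaw":1},{"translation":[2,1,75],"angular":[0,0,0],"jaw":1},{"translation":[2,1,95],"angular":[0,0,0],"jaw":1},{"translation":[2,1,105],"angular":[0,0,0],"jaw":1},{"translation":[2,1,108],"angular":[0,0,0],"jaw":1},{"translation":[2,1,108],"angular":[0,0,0],"jaw":1},{"translation":[2,1,108],"angular":[0,0,0],"jaw":1}]'
python3 -m creep '[{"translation":[0,0,2],"angular":[0,0,0],"jaw":1},{"translation":[0,0,4],"angular":[0,0,0],"jaw":1},{"translation":[0,0,6],"angular":[0,0,0],"jaw":0},{"translation":[0,0,6],"angular":[0,0,0],"jaw":0},{"translation":[0,0,6],"angular":[0,0,0],"jaw":0},{"translation":[0,0,6],"angular":[0,0,0],"jaw":0},{"translation":[0,0,6],"angular":[0,0,0],"jaw":0},{"translation":[0,0,6],"angular":[0,0,0],"jaw":0}]'
python3 -m creep '[{"translation":[0,0,0],"angular":[0,0,0],"jaw":0},{"translation":[0,0,0],"angular":[0,0,0],"jaw":0},{"translation":[0,0,0],"angular":[0,0,0],"jaw":0},{"translation":[0,0,0],"angular":[0,0,0],"jaw":0},{"translation":[0,0,0],"angular":[0,0,0],"jaw":0},{"translation":[0,0,0],"angular":[0,0,0],"jaw":0},{"translation":[0,0,0],"angular":[0,0,0],"jaw":0},{"translation":[0,0,0],"angular":[0,0,0],"jaw":0}]'
```

```text
t: 20.5
ee_pos: [482.2, -48.9, 99.3]
orientation: [1.987, 2.432, 0.001]
ft_force: [0.1, 0.0, -0.1]
width: 87.9
grasp_force: 0.0
t: 21.5
ee_pos: [481.6, -48.9, 92.6]
orientation: [1.987, 2.433, 0.0]
ft_force: [-0.6, -0.3, -0.8]
width: 31.1
grasp_force: 0.0
t: 22.5
ee_pos: [483.4, -48.7, 92.8]
orientation: [1.986, 2.431, 0.003]
ft_force: [5.6, 2.1, -3.9]
width: 13.0
grasp_force: 30.0
```

Bar gripped at 30 N. I'm lifting along the hinge arc to about 0.55 rad first.

```bash
python3 -m creep '[{"translation":[0,3,-8],"angular":[0,0,0],"jaw":0},{"translation":[0,6,-16],"angular":[0,0,0],"jaw":0},{"translation":[0,10,-24],"angular":[0,0,0],"jaw":0},{"translation":[0,13,-32],"angular":[0,0,0],"jaw":0},{"translation":[0,18,-40],"angular":[0,0,0],"jaw":0},{"translation":[0,22,-47],"angular":[0,0,0],"jaw":0},{"translation":[0,28,-55],"angular":[0,0,0],"jaw":0},{"translation":[0,33,-61],"angular":[0,0,0],"jaw":0}]'
python3 -m creep '[{"translation":[0,4,-4],"angular":[0,0,0],"jaw":0},{"translation":[0,8,-9],"angular":[0,0,0],"jaw":0},{"translation":[0,12,-13],"angular":[0,0,0],"jaw":0},{"translation":[0,15,-16],"angular":[0,0,0],"jaw":0},{"translation":[0,18,-19],"angular":[0,0,0],"jaw":0},{"translation":[0,18,-19],"angular":[0,0,0],"jaw":0},{"translation":[0,18,-19],"angular":[0,0,0],"jaw":0},{"translation":[0,18,-19],"angular":[0,0,0],"jaw":0}]'
python3 - <<'E'
from h import *
import cv2
a=ctrl.get_image('scene')[150:230,260:360,::-1];b=ctrl.get_image('wrist')[0:150,240:440,::-1];t=ctrl.get_image('top')[170:230,260:340,::-1]
cv2.imwrite('pics/l7.png',np.hstack([cv2.resize(a,(400,320),interpolation=2),cv2.resize(b,(400,320),interpolation=2)]))
E
```

```text
t: 23.5
ee_pos: [512.7, -42.1, 153.2]
orientation: [-1.985, -2.431, 0.003]
ft_force: [-0.3, 1.0, -9.0]
width: 13.3
grasp_force: 30.0
t: 24.5
ee_pos: [528.8, -38.5, 172.3]
orientation: [-1.984, -2.43, 0.005]
ft_force: [-9.3, 1.3, -1.8]
width: 13.1
grasp_force: 30.0
```

View pics/l7.png

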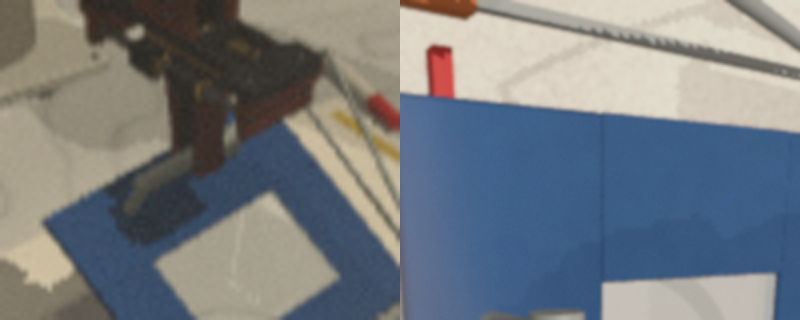

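Left half: the lid is up with the bar held. Right half (wrist): the red pointer's end is at crop (440,48) and the orange mark at top left around (430,5), slightly further. The mark's thin arm runs from (480,12) to (800,72). I'll work out both angles.

Run:
```python
from h import *
from scipy.optimize import least_squares
im=ctrl.get_image('wrist');import cv2
yaw=.21;X=np.array([np.cos(yaw),np.sin(yaw),0]);Y=np.array([-X[1],X[0],0])
f=lambda x,y:(240+(x-400)/2,y*150/320)
def pl(cam,uv,H,yy):
    p,d=ray(cam,uv);m=p+d*(((H+yy*Y-p)@Y)/(d@Y))-H;return -m@X,m[2]
for H in([646,-13.5,90],[643,-15,90]):
  H=np.array(H)
  x,z=pl('wrist',f(440,47),H,122);print('ptr r %.1f th %.3f'%(np.hypot(x,z),np.arctan2(z,x)-.022))
  # lid left edge y=111, top z=8: points
  for q in((430,97),(600,113),(785,130)):
    x,z=pl('wrist',f(*q),H,111);r=np.hypot(x,z);print(' edge r %.1f th %.3f'%(r,np.arctan2(z,x)-np.arctan2(8,np.sqrt(r*r-64))))
  for yy in(122,125,128,131,134):
    print(yy,['r %.0f th %.3f'%(np.hypot(x,z),np.arctan2(z,x)) for x,z in (pl('wrist',f(*q),H,yy) for q in((480,12),(640,43),(800,72)))], 'mark r %.0f th %.3f'%(lambda x,z:(np.hypot(x,z),np.arctan2(z,x)))(*pl('wrist',f(440,5),H,yy)))
o=ctrl.get_obs();print(o['ee_pos'],o['ft_force'])
```

```text
ptr r 179.8 th 0.540
 edge r 181.9 th 0.494
 edge r 127.5 th 0.512
 edge r 50.8 th 0.618
122 ['r 184 th 0.720', 'r 138 th 0.782', 'r 80 th 0.993'] mark r 193 th 0.709
125 ['r 178 th 0.675', 'r 130 th 0.727', 'r 66 th 0.943'] mark r 188 th 0.665
128 ['r 173 th 0.626', 'r 121 th 0.665', 'r 53 th 0.869'] mark r 184 th 0.619
131 ['r 169 th 0.575', 'r 114 th 0.594', 'r 40 th 0.747'] mark r 180 th 0.570
134 ['r 164 th 0.521', 'r 107 th 0.513', 'r 29 th 0.520'] mark r 176 th 0.519
ptr r 178.3 th 0.566
 edge r 180.6 th 0.525
 edge r 127.7 th 0.555
 edge r 53.9 th 0.718
122 ['r 183 th 0.745', 'r 138 th 0.813', 'r 82 th 1.037'] mark r 192 th 0.733
125 ['r 177 th 0.700', 'r 130 th 0.760', 'r 68 th 0.998'] mark r 187 th 0.689
128 ['r 172 th 0.651', 'r 121 th 0.700', 'r 55 th 0.940'] mark r 182 th 0.642
131 ['r 167 th 0.601', 'r 113 th 0.632', 'r 42 th 0.844'] mark r 178 th 0.594
134 ['r 163 th 0.547', 'r 106 th 0.553', 'r 29 th 0.663'] mark r 174 th 0.543
[528.78254228 -38.4881062  172.25558617] [-8.91320238  0.95604473 -1.67798238]
```

The lid is at about 0.55. The mark triangulates to about 0.63 on the arm, i.e. about 0.61 for the lid after the pointer's own 0.022 offset. I'm raising it another 0.06 rad and checking with colour blobs.

```bash
python3 -m creep '[{"translation":[0,2,-2],"angular":[0,0,0],"jaw":0},{"translation":[0,4,-4],"angular":[0,0,0],"jaw":0},{"translation":[0,6,-6],"angular":[0,0,0],"jaw":0},{"translation":[0,8,-8],"angular":[0,0,0],"jaw":0},{"translation":[0,8,-8],"angular":[0,0,0],"jaw":0},{"translation":[0,8,-8],"angular":[0,0,0],"jaw":0},{"translation":[0,8,-8],"angular":[0,0,0],"jaw":0},{"translation":[0,8,-8],"angular":[0,0,0],"jaw":0}]'
python3 - <<'E'
from h import *
import cv2
for cam,(u0,v0,u1,v1) in(('top',(262,175,300,225)),('scene',(315,155,345,205)),('wrist',(200,0,330,70))):
    im=ctrl.get_image(cam);cv2.imwrite(f'pics/z_{cam}.png',im[:,:,::-1])
    g=cv2.cvtColor(im[v0:v1,u0:u1],cv2.COLOR_RGB2HSV)
    for n,m in(('red',cv2.inRange(g,(0,130,70),(4,255,255))|cv2.inRange(g,(170,130,70),(180,255,255))),('orange',cv2.inRange(g,(6,140,90),(16,255,255)))):
        k,_,s,c=cv2.connectedComponentsWithStats(m)
        print(cam,n,[((s[j][:4]+[u0,v0,0,0]).tolist(),int(s[j][4]),np.round(c[j]+[u0,v0],1).tolist()) for j in range(1,k) if s[j][4]>2])
i=cv2.imread('pics/top0.png')
g=cv2.cvtColor(i[175:225,262:300],cv2.COLOR_BGR2HSV);p=cv2.findNonZero(cv2.inRange(g,(4,130,90),(16,255,255)))
print('top0 orange',p.reshape(-1,2).mean(0)+[262,175],cv2.boundingRect(p))
E
```

```text
t: 25.7
ee_pos: [536.8, -36.7, 180.0]
orientation: [-1.985, -2.429, 0.005]
ft_force: [-7.1, 1.9, -4.0]
width: 13.1
grasp_force: 30.0
top red [([286, 196, 4, 3], 8, [287.5, 196.8])]
top orange [([281, 196, 4, 10], 22, [282.7, 201.1])]
scene red []
scene orange []
wrist red [([249, 21, 13, 24], 271, [255.3, 32.4])]
wrist orange [([206, 0, 58, 13], 497, [240.0, 4.3])]
top0 orange [283.         201.34615385] (19, 21, 12, 16)
```

Run:
```python
from h import *
import cv2
yaw=.21;X=np.array([np.cos(yaw),np.sin(yaw),0]);Y=np.array([-X[1],X[0],0])
im=cv2.imread('pics/z_wrist.png');g=cv2.cvtColor(im[0:70,200:330],cv2.COLOR_BGR2HSV);m=cv2.inRange(g,(6,140,60),(18,255,255))
low=[(u+200,int(np.nonzero(m[:,u])[0].max())) for u in range(0,130,6) if m[:,u].any()];print(low)
def pl(cam,uv,H,yy):
    p,d=ray(cam,uv);q=p+d*(((H+yy*Y-p)@Y)/(d@Y))-H;return np.round([np.hypot(q@X,q[2]),np.arctan2(q[2],-q@X)],3)
for H in([646,-13.5,90],[643,-15,90]):
  H=np.array(H)
  print('ptr',pl('wrist',(255,21),H,122),'top ptr',pl('top',(286.2,196.8),H,122))
  for yy in(125,127,129):print(yy,[pl('wrist',(u,v+1),H,yy).tolist() for u,v in low[::3]])
  print('scene',pl('scene',(333.3,170),H,132), 'top mark',pl('top',(282.7,201.1),H,132))
  # bar position from TCP (hold ~48 behind)
o=ctrl.get_obs();b=o['ee_pos']-H+[0,0,48];print('bar r,th',np.hypot(b@X,b[2]),np.arctan2(b[2],-b@X)-.2946)
```

```text
[(206, 2), (212, 4), (218, 5), (224, 6), (230, 7), (236, 8), (242, 9), (248, 10), (254, 11), (260, 12)]
ptr [180.475   0.626] top ptr [150.721   0.346]
125 [[206.771, 0.643], [197.881, 0.64], [188.885, 0.644], [179.337, 0.65]]
127 [[204.77, 0.612], [195.556, 0.607], [186.185, 0.61], [176.237, 0.614]]
129 [[202.969, 0.58], [193.445, 0.574], [183.707, 0.575], [173.368, 0.577]]
scene [187.611   0.655] top mark [174.665   0.503]
ptr [179.259   0.653] top ptr [158.896   0.491]
125 [[205.108, 0.665], [196.353, 0.663], [187.527, 0.669], [178.163, 0.675]]
127 [[202.963, 0.634], [193.877, 0.631], [184.671, 0.635], [174.899, 0.64]]
129 [[201.018, 0.602], [191.613, 0.597], [182.034, 0.6], [171.863, 0.603]]
scene [184.907   0.672] top mark [182.973   0.601]
bar r,th 175.50959360429383 0.6105977318217508
```

In the same wrist frame, the pointer sits at 0.626 rad and the mark at about 0.63, a difference of roughly 2 mm against the 14 mm allowed. The lid is held steady at 30 N, so I'm letting it settle for a second and handing in.

```bash
python3 -m creep '[{"translation":[0,0,0],"angular":[0,0,0],"jaw":0},{"translation":[0,0,0],"angular":[0,0,0],"jaw":0},{"translation":[0,0,0],"angular":[0,0,0],"jaw":0},{"translation":[0,0,0],"angular":[0,0,0],"jaw":0},{"translation":[0,0,0],"angular":[0,0,0],"jaw":0},{"translation":[0,0,0],"angular":[0,0,0],"jaw":0},{"translation":[0,0,0],"angular":[0,0,0],"jaw":0},{"translation":[0,0,0],"angular":[0,0,0],"jaw":0}]' && python3 -c "
from workcell import ctrl
print(ctrl.close_job())"
```

```text
t: 26.85
ee_pos: [536.8, -36.7, 180.0]
orientation: [-1.984, -2.429, 0.005]
ft_force: [-6.8, 1.2, -5.5]
width: 13.8
grasp_force: 30.0
the job is handed in; nothing more can be done
None
```

I wound the key into the green zone (about 3.4 rad, by two partial turns) and handed the job in at about 27 s with the lid still held, its red pointer about 2 mm from the orange mark by my measurement; the hand-in gave no verdict.

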